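# Close up the sample block

## Robot

A 7-joint arm with a two-finger parallel gripper is mounted at the origin on the work surface. World frame = base frame: x ahead of the robot, y to its left, z up, the work surface at z = 0. Lengths are in m, angles in rad, forces in N, time in s.
With the tool pointing down it reaches from about 0.425 to 0.95 m from the base axis. Payload 4.7 kg.
Tool frame: the origin (TCP) lies at the very end of the fingers, on their centre line; the grasp point (between the pads) lies r.hold_point_z behind it (r.hold_point_z is the distance from the TCP to the grasp point, in m); z points along the fingers, y is the line along which they close (so a half turn about z gives the same grasp; the last joint's range is limited). The gripper opens to 85 mm and grips with 20 to 120 N. Pads are 22 mm wide; open, the fingers measure 114 mm over their backs; the gripper's body (76 mm by 85 mm) begins 54 mm behind the grasp point. The pads swing forward as they close: fully open they stand 13 mm farther back than shut.
Start: joints at [-1.266, 0.469, -0.049, 1.532, 0.024, 1.141, -0.082], TCP at [0.221, 0.638, 0.231] pointing down, gripper open.
Joint ranges: [-2.59, 2.59], [-0.33, 1.99], [-1.39, 1.29], [0.1, 2.45], [-1.04, 4.18], [0.21, 1.99], [-2.66, 2.66]. Speed limits (rad/s): [2.57, 2.57, 3.14, 3.14, 3.14, 3.14, 3.14].

## Interface

Orientations are given as a unit quaternion [x, y, z, w].
In Python, from cell import r gives the robot as it stands.
- The arm moves only by the tool drive_tool, never from a script. Its argument "increments" is text: rows parted by semicolons, each of 7 numbers parted by spaces: the closure in counts, from 0 (fully open) to 255 (shut), then the shift along the tool's x, y, z in cm, then the turn, a rotation vector about the tool's x, y, z in degrees. In form: claw x y z rx ry rz; .... A call has 1 to 8 rows; each row shifts and turns the commanded pose from where the row before left it, along the tool's axes as they then stand; what a row does not reach is not made up. A row lasts 1/12 s, in which the tool goes at most 41.7 mm and 7.16 degrees, less where a joint would pass 70% of its speed; a pose out of reach is approached as far as the arm can. A call is refused whole if a number of a shift passes 4.17 or a number of a turn 7.16, either way. A call with a gripper value outside its range is refused whole. The fingers move at their own pace and stop on an object; the grip force is fixed at half the most. Time passes only in rows, so rows that do not move let the fingers close. It gives the time, the measured TCP pose, the force and the opening at its end, in the units of the state.
- r.get_obs(): the state, without advancing time (a new reading comes with each control period).
- r.capture(name): name is "side" or "top" or "wrist"; returns the picture (420x560x3 uint8, red, green, blue); there is no depth.
- r.calibration(name): a dict with "mtx" (3x3 intrinsics, pixels), "D" ([k1, k2, p1, p2, k3] as OpenCV has them; the pictures are not rectified), "R" (3x3) and "t" (3): a world point X has camera coordinates R X + t. Camera axes: x right, y down, z forward; pixel columns grow to the right and rows downward; lengths in m; the calibration is good to about 2 mm. A picture is of the moment at which its call begins: read the wrist's pose just before it. calibration takes no time and is no camera call; for the wrist camera it gives the pose at the moment of the call.
- r.sign_off(): hands the job in, once; it reports no verdict.
The state is a dict: "time_s": time; "joint_pos": joint angles; "joint_velocities": joint speeds; "tau": joint torques, N m; "eef_pos": TCP position; "tool_rot": TCP orientation; "contact_force": force on the tool from outside, world axes, zero at the start; "torque": the same for the moment, N m; "opening": finger opening in m.
Only numpy, scipy, OpenCV 4.12 (cv2) and the standard library are available. Lean on these libraries where they do the work, as an engineer would, in place of code of your own. Each camera call takes 0.05 s, during which the arm holds its last target. There are 200 camera calls.

## Task

Take the steel dipper off the cover of the aluminium sample block and hang it by its own hook over the rim of the white beaker, with its cup inside the beaker. Then slide the flat black cover, without lifting it off the block, until it lies flush with the block on all four sides. Leave the beaker standing and the other things on the bench undisturbed, and do not let the dipper fall over.

Things in the scene. Friction and masses are not known exactly. Their poses are not given: they have to be found in the camera images.
- block: aluminium block with rows of dark wells in its top, 100 (x) by 150 (y) by 60 mm high, fixed to the bench; origin at the centre of its underside, z up. Its sides are plain and upright, so a finger pushed against the cover's edge can run up against them
- cover: plain flat black plastic plate, 100 (x) by 150 (y) by 10 mm thick, about 0.2 kg, same outline as the block's top; it lies loose and flat on the block (sliding friction only), at the start shifted by up to 25 mm each way and turned by 7 to 17 degrees anticlockwise; origin at the centre of its underside, axes parallel to the block's when flush
- dipper_grip (a point): centre of the part of the dipper's handle above its hook: an upright flat steel bar 10 mm thick (dipper x) by 24 mm wide (dipper y), which can be gripped from 101 to 152 mm above the dipper's underside; this point is 128 mm above the underside. The dipper (0.16 kg) is a round cup of 56 mm diameter and 45 mm height with this bar rising from its side; it stands upright on the cover. z up, x points from the cup to the bar and on to the hook
- dipper_hook (a point): point in the middle of the hook's mouth, touching the underside of the hook's bridge (it rests on a rim at this point); 12 mm in x from dipper_grip and 33 mm below it, 95 mm above the dipper's underside. The mouth is 14 mm wide along x, open downwards, between the bar and a lip 6 mm thick that reaches 25 mm down from here; bridge and lip are 24 mm wide, the bridge 6 mm thick. Same axes as dipper_grip
- dipper_cup (a point): centre of the dipper's cup, 22 mm above its underside, 44 mm in -x from dipper_hook. Same axes
- beaker_rim (a point): centre of the mouth, at rim height, of the white round straight-sided beaker: outer diameter 120 mm, wall 5 mm, 125 mm high, inner depth 119 mm, about 0.5 kg, loose, standing upright on the bench; z up
- dishes: two stacked covered dishes, 90 mm diameter, 28 mm high, between block and beaker; origin at the centre of the underside (bystander)
- bottle: brown bottle, 72 mm diameter, 170 mm high; origin at the centre of the underside (bystander)
- jar: white jar, 72 mm diameter, 90 mm high; origin at the centre of the underside (bystander)
- spatula: steel spatula 190 mm long, 20 mm high, lying on the bench beyond the dishes, along its own x; origin half-way along it (bystander)
Mind the look-alikes: they are no part of the job. There is more than one size of the cover; the one meant has the size given above. What is shaped like the part that bears dipper_grip but blue is not meant.

How it is judged:
On the way, in this order (a step that is already met when the one before it is completed fails the run):
1. the dipper hangs by its hook on the beaker's rim, cup inside, let go (z of dipper_hook in the frame of beaker_rim between -0.006 and 0.006 m and horizontal distance between dipper_hook and beaker_rim between 0.05 and 0.065 m and horizontal distance between dipper_cup and beaker_rim below 0.035 m and contact force between dipper and the fingers below 0.05 N), for 0.2 s.
2. the cover lies flush on the block (x of cover in the frame of block between -0.004 and 0.004 m and y of cover in the frame of block between -0.004 and 0.004 m and z of cover in the frame of block between 0.057 and 0.063 m and angle between the x axis of cover and the x axis of block, either way round below 0.05 rad), for 0.2 s.
At the end, for the whole second after the job is handed in: The dipper hangs at rest by its hook on the upright beaker's rim (bridge within 6 mm of rim height, cup centre within 35 mm of the beaker's axis); the cover lies flat and at rest on the block, centred within 4 mm along each side and square within 0.05 rad (all of step 2 and z of dipper_hook in the frame of beaker_rim between -0.006 and 0.006 m and horizontal distance between dipper_hook and beaker_rim between 0.05 and 0.065 m and horizontal distance between dipper_cup and beaker_rim below 0.035 m and angle between beaker_rim's own z axis and vertical below 0.1 rad and linear speed of each of cover, beaker below 0.02 m/s and linear speed of dipper below 0.05 m/s); the robot touches nothing.
It fails at once if the cover is lifted off or falls from the block (z of cover in the frame of block above 0.075 m or z of cover in the frame of block below 0.045 m).
It fails at once if the dipper falls over (angle between dipper_grip's own z axis and vertical above 1 rad).
It fails at once if the beaker is knocked over (angle between beaker_rim's own z axis and vertical above 0.5 rad).
It fails at once if a bystander is disturbed (moved by more than 30 mm) (distance of any of dishes, bottle, jar, spatula from where it was at the start of the episode above 0.03 m).
It also fails if it takes over 72 s, if anything falls off the work surface, if the arm or the gripper's body presses on something with over 40 N, if the wrist force passes 120 N, or if a joint passes its speed limit or range.

## Working session

There is one attempt and no reset: what is moved stays moved. The work goes in short steps, Python scripts to look and compute and a tool call to move; the robot and the scene stay as the last step left them, time stands still between calls to the robot, and variables do not carry over. Pictures are saved under pics/ and viewed, on a budget of 10 in all, crops included, one or two more only if the job needs it, and the job is handed in when it is done.

Besides the shell and the picture viewer there is one more tool, called after "Emit:" as name(argument=value, ...), one argument or row to a line, values as JSON. drive_tool: Moves the arm, as the interface text tells. Its arguments: {"type":"object","properties":{"increments":{"type":"string"}},"required":["increments"]}

```bash
mkdir -p pics; ls; cat > h.py <<'E'
import numpy as np, cv2
from cell import r
from scipy.spatial.transform import Rotation as Ro
def ray(name,px,c=None):
    c=c or r.calibration(name)
    R=np.array(c['R']);t=np.array(c['t'])
    u=cv2.undistortPoints(np.array(px,float).reshape(-1,1,2),np.array(c['mtx']),np.array(c['D'])).reshape(-1,2)
    d=np.c_[u,np.ones(len(u))]@R
    return -R.T@t,d
def plane(name,px,z,c=None):
    o,d=ray(name,px,c); return o+d*((z-o[2])/d[:,2])[:,None]
def proj(name,P,c=None):
    c=c or r.calibration(name)
    return cv2.projectPoints(np.array(P,float).reshape(-1,1,3),cv2.Rodrigues(np.array(c['R']))[0],np.array(c['t'],float),np.array(c['mtx']),np.array(c['D']))[0].reshape(-1,2)
def cap(name,fn,both=False):
    im=r.capture(name); cv2.imwrite('pics/'+fn,cv2.cvtColor(im,cv2.COLOR_RGB2BGR)); return im
E
python3 - <<'E'
from h import *
ims=[cap(n,n+'0.png') for n in('top','side')]
o=r.get_obs();print(o,r.hold_point_z)
for n in('top','side'):
    c=r.calibration(n);print(n,ray(n,[[280,210]],c))
E
```

```text
pics
{'time_s': 0.1, 'joint_pos': array([-1.26589431,  0.4693671 , -0.04861316,  1.53355221,  0.02408577,
        1.14102454, -0.08230045]), 'joint_velocities': array([-1.74395189e-03, -3.08681418e-03, -8.80021344e-04, -2.14580041e-03,
        6.19251876e-05,  3.82330650e-04,  1.64828110e-03]), 'tau': array([ 6.08803275e-04, -5.11515248e+01, -4.69077146e-02, -2.38388550e+01,
        1.08049568e-02,  4.45628641e-03,  4.91642226e-06]), 'eef_pos': array([0.22095707, 0.63725826, 0.23037159]), 'tool_rot': array([ 1.66108229e-01,  9.86107132e-01, -8.74041895e-04, -1.26580991e-04]), 'contact_force': array([-0.36949137, -0.37765284, -0.07346505]), 'torque': array([-0.00385133,  0.01644549,  0.0021379 ]), 'opening': 0.08568032859193224} 0.0187
top (array([ 0.31613803, -0.01911383,  1.53344331]), array([[ 0.13206009,  0.02132447, -0.99108519]]))
side (array([ 0.13452682, -0.65371935,  0.93766947]), array([[ 0.33816784,  0.609868  , -0.71686226]]))
```

View pics/top0.png

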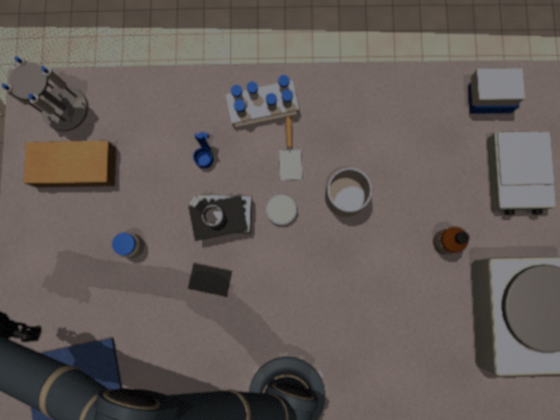

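View pics/side0.png

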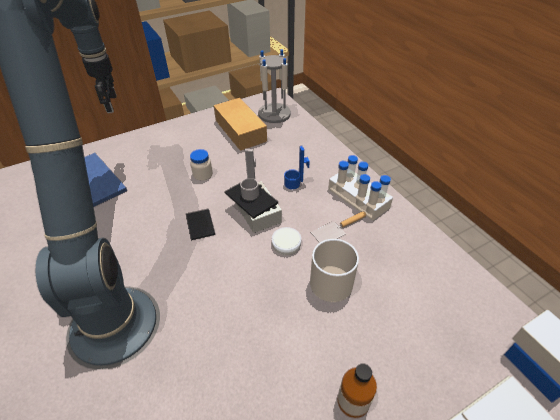

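The top view shows the cover and block near (220,215) with the dipper cup at (212,215), the dishes at (282,210) and the beaker at (349,190). A smaller decoy cover lies on the bench at (210,280), and the blue decoy dipper is at (204,150). I'll enlarge both views for measuring.

```bash
python3 - <<'E'
from h import *
a=cv2.imread('pics/top0.png')[180:250,170:270];b=cv2.imread('pics/side0.png')[140:240,210:300]
f=lambda i,s:cv2.convertScaleAbs(cv2.resize(i,None,fx=s,fy=s,interpolation=cv2.INTER_CUBIC),alpha=1.5)
a=f(a,4);b=f(b,4)
H=400;c=np.zeros((H,760,3),np.uint8);c[:280,:400]=a;c[:,400:]=b
cv2.imwrite('pics/z0.png',c)
print(plane('top',[[212,216]],.115),plane('top',[[349,190]],.125),plane('top',[[220,215]],.06),plane('top',[[282,210]],.028))
# beaker rim outer ellipse in the top view
im=cv2.imread('pics/top0.png');hsv=cv2.cvtColor(im,cv2.COLOR_BGR2HSV)
E
```

```text
[[0.4912762  0.19499297 0.115     ]] [[ 0.5555402  -0.17479114  0.125     ]] [[0.500594   0.18083378 0.06      ]] [[0.5166587  0.00755719 0.028     ]]
```

View pics/z0.png

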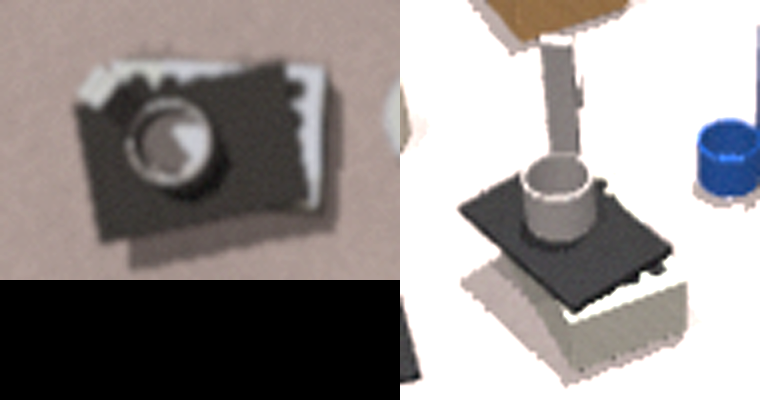

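The crop shows the cup centre at top pixel (212,215), with the bar beyond it (up and left), so its hook points toward about +x+y. In the side view the bar top is at (249,150). The cover is turned and overhangs the block on the near side. Next I'll plan a wrist view.

```bash
python3 - <<'E'
from h import *
print('bar top',plane('side',[[249.5,150]],.225),'cup top rim',plane('side',[[249.5,184]],.115), plane('top',[[212.5,215.5]],.115))
c=r.calibration('wrist');o=r.get_obs();M=Ro.from_quat(o['tool_rot']).as_matrix()
C=-np.array(c['R']).T@c['t'];print('cam off tool',M.T@(C-o['eef_pos']));print('cam axes in tool',(np.array(c['R'])@M).round(3));print(c['mtx'])
T=np.array([.45,.19,.33]);print('delta tool cm',M.T@(T-o['eef_pos'])*100, M.round(3))
E
```

```text
bar top [[0.51463723 0.21189256 0.225     ]] cup top rim [[0.49630616 0.19131224 0.115     ]] [[0.49261707 0.19364884 0.115     ]]
cam off tool [ 0.07243234  0.00064628 -0.14128597]
cam axes in tool [[ 0.     1.     0.002]
 [-0.958  0.001 -0.287]
 [-0.287 -0.002  0.958]]
[[335.59757356   0.         277.81575798]
 [  0.         335.59757356 203.97103068]
 [  0.           0.           1.        ]]
delta tool cm [-36.29298622 -34.77174062  -9.89997623] [[-0.945  0.328 -0.001]
 [ 0.328  0.945 -0.002]
 [-0.    -0.002 -1.   ]]
```

Emit:
drive_tool(
  increments="0 -2.3 -2.2 -0.7 0 0 0;0 -2.3 -2.2 -0.7 0 0 0;0 -2.3 -2.2 -0.7 0 0 0;0 -2.3 -2.2 -0.7 0 0 0;0 -2.3 -2.2 -0.7 0 0 0;0 -2.3 -2.2 -0.7 0 0 0;0 -2.3 -2.2 -0.7 0 0 0;0 -2.3 -2.2 -0.7 0 0 0",
)

```text
time_s: 0.77
eef_pos: [0.3377, 0.4094, 0.2873]
tool_rot: [0.166, 0.986, -0.0, -0.0]
contact_force: [0.1, 0.6, -0.4]
opening: 0.0852
```

Emit:
drive_tool(
  increments="0 -2.1 -2.2 -0.7 0 0 0;0 -2.1 -2.2 -0.7 0 0 0;0 -2.1 -2.2 -0.7 0 0 0;0 -2.1 -2.2 -0.7 0 0 0;0 -2.1 -2.2 -0.7 0 0 0;0 -2.1 -2.2 -0.7 0 0 0;0 -2.1 -2.2 -0.7 0 0 0;0 -2.1 -2.2 -0.7 0 0 0",
)

```text
time_s: 1.43
eef_pos: [0.4384, 0.1882, 0.3434]
tool_rot: [0.166, 0.986, -0.0, -0.0]
contact_force: [-0.3, 0.2, -0.5]
opening: 0.0852
```

```bash
python3 - <<'E'
from h import *
import pickle
o=r.get_obs();c=r.calibration('wrist');cap('wrist','w1.png');pickle.dump(c,open('c1.pkl','wb'));print(o['time_s'],o['eef_pos'],o['tool_rot'])
E
```

```text
1.4333 [0.43843749 0.18823775 0.34336682] [ 1.66095919e-01  9.86109561e-01 -8.42568021e-05 -2.66925096e-04]
```

View pics/w1.png

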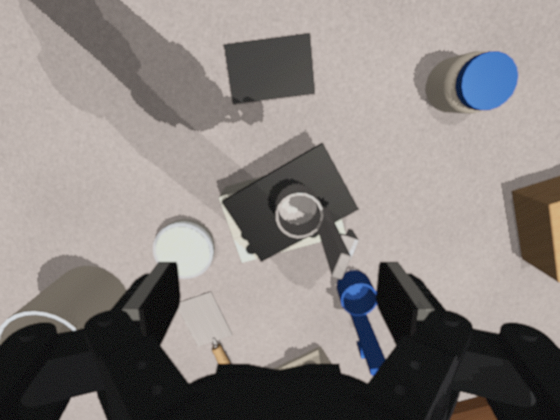

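```bash
python3 - <<'E'
from h import *
a=cv2.imread('pics/w1.png')[135:285,210:370]
a=cv2.convertScaleAbs(cv2.resize(a,None,fx=4,fy=4,interpolation=cv2.INTER_CUBIC),alpha=1.3);cv2.imwrite('pics/w1z.png',a)
E
```

```text
(no output)
```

View pics/w1z.png

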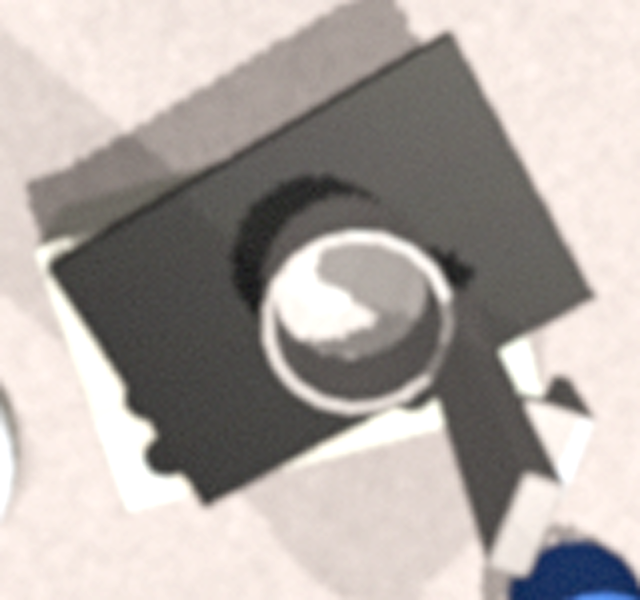

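The crop shows these pixels (4x, offset 210,135):
- **Cup rim:** centre at (357,320).
- **Bar top face:** centre at (526,520).
- **Hook bridge:** about (560,440).
- **Cover corners:** (455,35), (592,297), (207,503) and (52,262).
- **Block:** left edge from (38,245) to (130,512), far edge toward (440,430).

```bash
python3 - <<'E'
from h import *
import pickle
c=pickle.load(open('c1.pkl','rb'))
P=lambda pts,z:plane('wrist',np.array(pts)/4.+[210,135],z,c)
cup=P([[357,320]],.115)[0];bt=P([[526,520]],.222)[0];bq=P([[528,473],[560,485],[525,567],[490,557]],.222)
hb=P([[560,440]],.171)[0]
print('cup',cup,'bar',bt,'bridge',hb,'dist',np.hypot(*(bt-cup)[:2]),'ang',np.degrees(np.arctan2(*(bt-cup)[1::-1])),np.degrees(np.arctan2(*(hb-cup)[1::-1])))
e=bq[2]-bq[1];print('bar quad',bq.round(4).tolist())
cv=P([[455,35],[592,297],[207,503],[52,262]],.07)[:,:2];print('cover',cv.round(4).tolist(),cv.mean(0),np.linalg.norm(np.diff(cv,axis=0),axis=1))
bl=P([[38,245],[130,512],[440,430],[530,345],[547,395]],.06)[:,:2];print('block',bl.round(4).tolist())
for n,(a,b) in dict(cov_long1=(cv[1],cv[2]),cov_long2=(cv[0],cv[3]),cov_sh=(cv[1],cv[0]),cov_sh2=(cv[2],cv[3]),bl_left=(bl[0],bl[1]),bl_far=(bl[2],bl[1]),bl_r=(bl[3],bl[4])).items(): print(n,np.linalg.norm(b-a),np.degrees(np.arctan2(*(b-a)[::-1])))
# beaker in top view
im=cv2.imread('pics/top0.png');g=cv2.cvtColor(im,cv2.COLOR_BGR2HSV)
crop=g[160:220,320:380];m=((crop[...,1]<35)&(crop[...,2]>120)).astype(np.uint8)*255
cs=max(cv2.findContours(m,0,2)[0],key=cv2.contourArea);print(cv2.minEnclosingCircle(cs),cv2.fitEllipse(cs))
cv2.imwrite('pics/bk.png',np.hstack([cv2.resize(im[160:220,320:380],None,fx=6,fy=6,interpolation=2),cv2.cvtColor(cv2.resize(m,None,fx=6,fy=6,interpolation=0),8)]))
E
```

```text
cup [0.49521964 0.19476382 0.115     ] bar [0.51428762 0.22029486 0.222     ] bridge [0.52353017 0.2360917  0.171     ] dist 0.0318656805610211 ang 53.24560982139089 55.5879849660664
bar quad [[0.5038, 0.2238, 0.222], [0.5087, 0.2295, 0.222], [0.5251, 0.217, 0.222], [0.5203, 0.2104, 0.222]]
cover [[0.4328, 0.2494], [0.5278, 0.267], [0.5561, 0.1241], [0.4597, 0.106]] [0.49410471 0.18663189] [0.09661162 0.14560633 0.09809191]
block [[0.4549, 0.1012], [0.5551, 0.0954], [0.5608, 0.2066], [0.5412, 0.2442], [0.5604, 0.2447]]
cov_long1 0.14560632917095398 -78.80782719248026
cov_long2 0.14594323584800228 -79.39048281971608
cov_sh 0.09661162218207774 -169.558218235882
cov_sh2 0.09809191048948655 -169.3545009406553
bl_left 0.10027814488705511 -3.324347532439823
bl_far 0.1113560942938035 -92.94360777174654
bl_r 0.019199413335473425 1.4981369050959945
((25.0, 36.0), 18.868061065673828) ((27.304615020751953, 37.641910552978516), (24.344188690185547, 33.86371612548828), 100.87328338623047)
```

Emit:
drive_tool(
  increments="0 -2.2 -3.4 0 0 0 0;0 -2.2 -3.4 0 0 0 0;0 -2.2 -3.4 0 0 0 0;0 -2.2 -3.4 0 0 0 0;0 -2.2 -3.4 0 0 0 0;0 -2.2 -3.4 0 0 0 0;0 -2.2 -3.4 0 0 0 0;0 -2.2 -3.4 0 0 0 0",
)

```text
time_s: 2.15
eef_pos: [0.5154, -0.1264, 0.3431]
tool_rot: [0.166, 0.986, 0.0, -0.0]
contact_force: [0.5, 0.2, 1.0]
opening: 0.0857
```

Emit:
drive_tool(
  increments="0 0 0 0 0 0 0;0 0 0 0 0 0 0",
)

```text
time_s: 2.32
eef_pos: [0.5151, -0.1273, 0.3428]
tool_rot: [0.169, 0.986, -0.0, -0.0]
contact_force: [1.4, 1.3, 0.2]
opening: 0.0852
```

```bash
python3 - <<'E'
from h import *
import pickle
o=r.get_obs();c=r.calibration('wrist');cap('wrist','w2.png');pickle.dump(c,open('c2.pkl','wb'));print(o['time_s'],o['eef_pos'],o['tool_rot'])
E
```

```text
2.3167 [ 0.51513805 -0.12727228  0.34277335] [ 1.68970691e-01  9.85620869e-01 -4.20160983e-04 -4.82442389e-04]
```

View pics/w2.png

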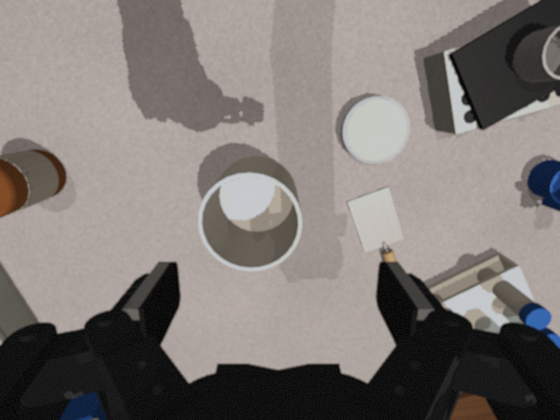

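The wrist view shows the beaker rim as an ellipse centred about (250,221), columns 198–302 and rows 172–271. I'll fit a circle to it at rim height.

```bash
python3 - <<'E'
from h import *
import pickle
from scipy.optimize import least_squares
c=pickle.load(open('c2.pkl','rb'))
g=cv2.cvtColor(cv2.imread('pics/w2.png'),6).astype(np.float32)
pts=[]
for a in np.radians(np.arange(0,360,5)):
    R=np.arange(44,58,.25);x=(250+R*np.cos(a)).astype(np.float32);y=(221+R*np.sin(a)).astype(np.float32)
    v=cv2.remap(g,x[None],y[None],1)[0];k=v.argmax();pts.append([x[k],y[k]])
W=plane('wrist',pts,.125,c)[:,:2]
s=least_squares(lambda p:np.hypot(*(W-p[:2]).T)-p[2],[.555,-.175,.057],loss='soft_l1',f_scale=.001);print(s.x,np.abs(s.fun).mean())
b=s.x[:2];th=np.radians(53.5);print('grip hung',b+.0455*np.array([np.cos(th),np.sin(th)]))
o=r.get_obs();M=Ro.from_quat(o['tool_rot']).as_matrix();print(M[:2,1],'delta',M.T@(np.array([.5143,.2203,.27])-o['eef_pos'])*100)
E
```

```text
[ 0.55972005 -0.177322    0.05696414] 0.00030646425687906327
grip hung [ 0.58678449 -0.14074652]
[0.32924705 0.94424381] delta [11.4532215  32.56978558  7.28370852]
```

Emit:
drive_tool(
  increments="0 1.3 3.6 0.7 0 0 0;0 1.3 3.6 0.7 0 0 0;0 1.3 3.6 0.7 0 0 0;0 1.3 3.6 0.7 0 0 0;0 1.3 3.6 0.7 0 0 0;0 1.3 3.6 0.7 0 0 0;0 1.3 3.6 0.7 0 0 0;0 1.3 3.6 0.7 0 0 0",
)

```text
time_s: 3.03
eef_pos: [0.5098, 0.1854, 0.287]
tool_rot: [0.164, 0.986, 0.0, -0.0]
contact_force: [0.0, -0.1, 0.8]
opening: 0.0855
```

Emit:
drive_tool(
  increments="0 0.5 1.9 0.7 0 0 0;0 0.5 1.8 0.7 0 0 0;0 0 0 0 0 0 5.8;0 0 0 0 0 0 5.8;0 0 0 0 0 0 5.8;0 0 0 0 0 0 0;0 0 0 0 0 0 0",
)

```text
time_s: 3.62
eef_pos: [0.5131, 0.2212, 0.2731]
tool_rot: [0.311, 0.95, 0.0, -0.0]
contact_force: [0.7, 0.6, -0.5]
opening: 0.0855
```

```bash
python3 - <<'E'
from h import *
import pickle
o=r.get_obs();c=r.calibration('wrist');cap('wrist','w3.png');pickle.dump(c,open('c3.pkl','wb'));M=Ro.from_quat(o['tool_rot']).as_matrix();print(o['time_s'],o['eef_pos'],M.round(3),'delta',M.T@(np.array([.5143,.2203,.181])-o['eef_pos'])*100)
print(np.degrees(np.arctan2(M[1,1],M[0,1])))
E
```

```text
3.6167 [0.51313358 0.22122079 0.27312118] [[-0.807  0.591 -0.001]
 [ 0.591  0.807  0.   ]
 [ 0.001 -0.    -1.   ]] delta [-1.56175325e-01 -4.02306823e-03  9.21199187e+00]
53.79137109106291
```

View pics/w3.png

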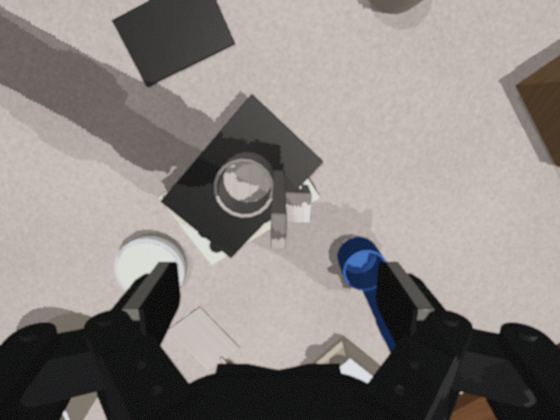

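The bar top is at (278,245), centred on the tool's centre column and aligned square to the fingers. Descend and grip.

Emit:
drive_tool(
  increments="0 -0.1 0 2 0 0 0;0 0 0 2 0 0 0;0 0 0 2 0 0 0;0 0 0 1.7 0 0 0;0 0 0 1.5 0 0 0;0 0 0 0 0 0 0;120 0 0 0 0 0 0;170 0 0 0 0 0 0",
)

```text
time_s: 4.33
eef_pos: [0.5156, 0.2195, 0.1823]
tool_rot: [0.313, 0.95, 0.001, 0.0]
contact_force: [0.1, 0.7, 0.3]
opening: 0.064
```

Emit:
drive_tool(
  increments="255 0 0 0 0 0 0;255 0 0 0 0 0 0;255 0 0 0 0 0 0;255 0 0 0 0 0 0;255 0 0 0 0 0 0;255 0 0 0 0 0 0",
)

```text
time_s: 4.83
eef_pos: [0.5153, 0.2192, 0.1817]
tool_rot: [0.313, 0.95, 0.0, 0.0]
contact_force: [0.5, 0.3, 2.3]
opening: 0.0093
```

Emit:
drive_tool(
  increments="255 0 0 -1 0 0 0;255 0 0 -2 0 0 0;255 0 0 -2.5 0 0 0;255 0 0 -2.5 0 0 0;255 0 0 -1 0 0 0;255 -0.5 -0.5 0 0 0 0;255 -1.2 -1 0 0 0 0;255 -2 -1.8 0 0 0 0",
)

```text
time_s: 5.5
eef_pos: [0.5238, 0.1725, 0.2697]
tool_rot: [0.311, 0.95, -0.0, -0.001]
contact_force: [0.8, -0.1, -2.3]
opening: 0.0093
```

Emit:
drive_tool(
  increments="255 -2.5 -2.3 0 0 0 0;255 -2.5 -2.3 0 0 0 0;255 -2.5 -2.3 0 0 0 0;255 -2.5 -2.3 0 0 0 0;255 -2.5 -2.3 0 0 0 0;255 -2.5 -2.3 0 0 0 0;255 -2.5 -2.3 0 0 0 0;255 -2.5 -2.3 0 0 0 0",
)

```text
time_s: 6.17
eef_pos: [0.5751, -0.0984, 0.2694]
tool_rot: [0.314, 0.95, -0.0, -0.002]
contact_force: [1.4, -0.1, -1.3]
opening: 0.0095
```

Emit:
drive_tool(
  increments="255 -2 -1.8 0 0 0 0;255 -1 -1 0 0 0 0;255 -0.4 -0.2 0 0 0 0;255 0 0 0 0 0 0;255 0 0 0 0 0 0;255 0 0 0 0 0 0",
)

```text
time_s: 6.67
eef_pos: [0.5857, -0.1386, 0.2705]
tool_rot: [0.312, 0.95, 0.0, -0.001]
contact_force: [-0.7, -0.6, -1.2]
opening: 0.0093
```

```bash
python3 - <<'E'
from h import *
import pickle
o=r.get_obs();c=r.calibration('wrist');cap('wrist','w4.png');cap('side','s4.png');pickle.dump(c,open('c4.pkl','wb'));M=Ro.from_quat(o['tool_rot']).as_matrix();print(o['time_s'],o['eef_pos'],o['contact_force'],o['opening'],'delta',M.T@(np.array([.5868,-.1407,.141])-o['eef_pos'])*100)
print(np.degrees(np.arctan2(M[1,1],M[0,1])))
a=cv2.imread('pics/w4.png')[100:330,150:410];b=cv2.imread('pics/s4.png')[120:310,270:430]
cv2.imwrite('pics/z4.png',np.hstack([cv2.resize(a,(429,380)),cv2.resize(b,(320,380))]))
E
```

```text
6.6667 [ 0.58570657 -0.13862687  0.27050862] [-0.70516523 -0.60032595 -1.24242454] 0.009302856022641654 delta [-0.23571348 -0.10596032 12.950404  ]
53.6304547218313
```

View pics/z4.png

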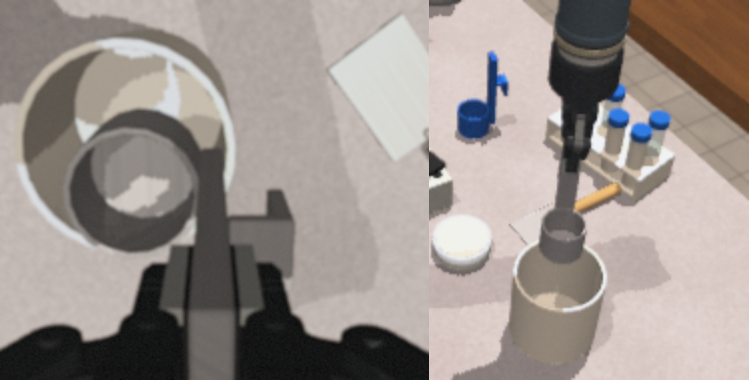

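The dipper is upright in the grip, with the cup above the beaker mouth and the hook just outside the rim. Lower.

Emit:
drive_tool(
  increments="255 -0.2 -0.1 1 0 0 0;255 0 0 2 0 0 0;255 0 0 2 0 0 0;255 0 0 2 0 0 0;255 0 0 2 0 0 0;255 0 0 1.5 0 0 0;255 0 0 0.7 0 0 0;255 0 0 0 0 0 0",
)

```text
time_s: 7.43
eef_pos: [0.5856, -0.1419, 0.1571]
tool_rot: [0.313, 0.95, -0.0, -0.002]
contact_force: [0.7, -0.3, -0.9]
opening: 0.0094
```

Emit:
drive_tool(
  increments="255 0 0 0.6 0 0 0;255 0 0 0.6 0 0 0;255 0 0 0.3 0 0 0;255 0 0 0 0 0 0;255 0 0 0 0 0 0",
)

```text
time_s: 7.85
eef_pos: [0.5871, -0.1427, 0.1445]
tool_rot: [0.313, 0.95, 0.0, 0.0]
contact_force: [1.1, 0.3, -2.5]
opening: 0.0093
```

```bash
python3 - <<'E'
from h import *
o=r.get_obs();M=Ro.from_quat(o['tool_rot']).as_matrix();print(o['time_s'],o['eef_pos'],o['contact_force'],o['torque'],'delta',M.T@(np.array([.5868,-.1407,.1417])-o['eef_pos'])*100)
cap('wrist','w5.png');cap('side','s5.png')
a=cv2.imread('pics/w5.png')[100:330,150:410];b=cv2.imread('pics/s5.png')[170:310,300:410]
cv2.imwrite('pics/z5.png',np.hstack([cv2.resize(a,(429,380)),cv2.resize(b,(300,380))]))
E
```

```text
7.85 [ 0.58706687 -0.14273385  0.14452381] [ 1.06387818  0.30414963 -2.47812143] [ 0.01923364 -0.02546074 -0.01364586] delta [0.14258113 0.14747515 0.28238   ]
```

View pics/z5.png

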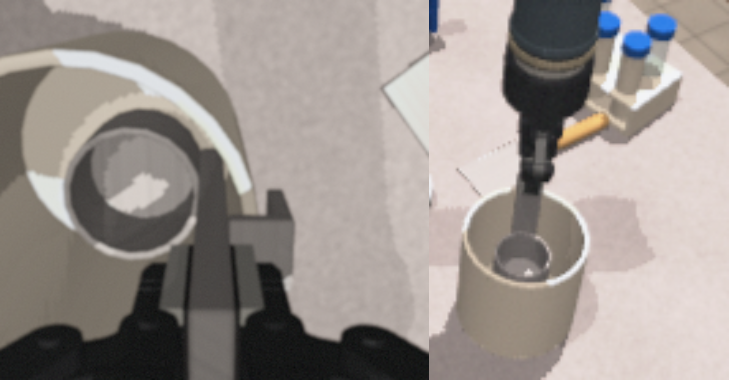

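The cup is inside and the rim runs into the hook mouth between bar and lip. Lower the last few millimetres.

Emit:
drive_tool(
  increments="255 0.1 0.1 0.1 0 0 0;255 0 0 0.1 0 0 0;255 0 0 0.1 0 0 0;255 0 0 0 0 0 0;255 0 0 0 0 0 0",
)

```text
time_s: 8.37
eef_pos: [0.5868, -0.1412, 0.1417]
tool_rot: [0.313, 0.95, 0.0, 0.0]
contact_force: [-1.0, 0.5, 2.7]
opening: 0.0094
```

Emit:
drive_tool(
  increments="255 0 0 0.1 0 0 0;255 0 0 0 0 0 0;255 0 0 0 0 0 0",
)

```text
time_s: 8.62
eef_pos: [0.587, -0.1412, 0.1416]
tool_rot: [0.313, 0.95, 0.001, 0.0]
contact_force: [-2.9, 1.3, 8.2]
opening: 0.0091
```

The upward force at the expected height means the bridge rests on the rim. Open, then rise.

Emit:
drive_tool(
  increments="200 0 0 0 0 0 0;180 0 0 0 0 0 0;120 0 0 0 0 0 0;60 0 0 0 0 0 0;0 0 0 0 0 0 0;0 0 0 0 0 0 0;0 0 0 0 0 0 0;0 0 0 0 0 0 0",
)

```text
time_s: 9.28
eef_pos: [0.5867, -0.1414, 0.1402]
tool_rot: [0.313, 0.95, -0.0, -0.0]
contact_force: [-1.0, -0.9, 0.9]
opening: 0.0852
```

Emit:
drive_tool(
  increments="0 0 0 -1 0 0 0;0 0 0 -2 0 0 0;0 0 0 -2.5 0 0 0;0 0 0 -2.5 0 0 0;0 0 0 -2.5 0 0 0;0 0 0 -2.5 0 0 0;0 0 0 -2.5 0 0 0;0 0 0 -2.5 0 0 0",
)

```text
time_s: 9.95
eef_pos: [0.5864, -0.1415, 0.3225]
tool_rot: [0.314, 0.95, 0.0, 0.0]
contact_force: [0.3, 0.1, -0.1]
opening: 0.0857
```

```bash
python3 - <<'E'
from h import *
import pickle
o=r.get_obs();c=r.calibration('wrist');M=Ro.from_quat(o['tool_rot']).as_matrix();print(o['time_s'],o['eef_pos'],o['contact_force'],o['opening'])
cap('wrist','w6.png');cap('side','s6.png');pickle.dump(c,open('c6.pkl','wb'))
a=cv2.imread('pics/w6.png')[100:330,150:410];b=cv2.imread('pics/s6.png')[170:310,300:410]
cv2.imwrite('pics/z6.png',np.hstack([cv2.resize(a,(429,380)),cv2.resize(b,(300,380))]))
E
```

```text
9.95 [ 0.58643298 -0.1414986   0.32246999] [ 0.25745925  0.12258965 -0.14122034] 0.08566205187733421
```

View pics/z6.png

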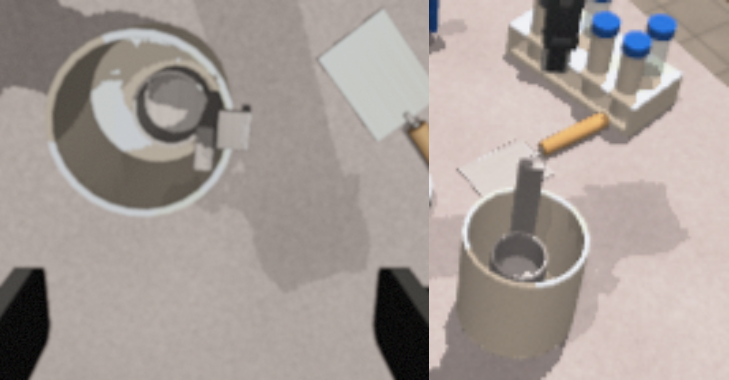

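The dipper hangs by its hook with its cup inside the beaker, which is upright. Next, back over the block for the cover.

Emit:
drive_tool(
  increments="0 3.1 1.7 0 0 0 0;0 3.1 1.7 0 0 0 0;0 3.1 1.7 0 0 0 0;0 3.1 1.7 0 0 0 0;0 3.1 1.7 0 0 0 0;0 3.1 1.7 0 0 0 0;0 3.1 1.7 0 0 0 0;0 3.1 1.7 0 0 0 0",
)

```text
time_s: 10.72
eef_pos: [0.467, 0.1167, 0.3203]
tool_rot: [0.313, 0.95, 0.0, -0.0]
contact_force: [0.7, -0.3, 0.2]
opening: 0.0854
```

Emit:
drive_tool(
  increments="0 3.1 1.7 0 0 0 0;0 3.1 1.7 0 0 0 0;0 0 0 0 0 0 -6.6;0 0 0 0 0 0 -6.6;0 0 0 0 0 0 -6.6;0 0 0 0 0 0 -6.6;0 0 0 0 0 0 -6.6;0 0 0 0 0 0 0",
)

```text
time_s: 11.38
eef_pos: [0.4384, 0.1795, 0.3201]
tool_rot: [0.03, 1.0, -0.0, -0.0]
contact_force: [-0.6, 0.2, 0.4]
opening: 0.0855
```

```bash
cat > cov.py <<'E'
from h import *
import sys,json
def run(tag):
    o=r.get_obs();c=r.calibration('wrist');im=cap('wrist',tag+'.png')
    M=Ro.from_quat(o['tool_rot']).as_matrix();print('t',o['time_s'],'tcp',o['eef_pos'].round(4),'yaw_y',np.degrees(np.arctan2(M[1,1],M[0,1])).round(2),'F',o['contact_force'].round(1))
    hsv=cv2.cvtColor(im,cv2.COLOR_RGB2HSV)
    m=((hsv[...,2]<80)&(hsv[...,1]<70)).astype(np.uint8)*255
    m[270:]=0
    m=cv2.morphologyEx(m,cv2.MORPH_OPEN,np.ones((5,5)))
    p=proj('wrist',[[.5,.18,.07]],c)[0]
    for k in cv2.findContours(m,0,1)[0]:
        if cv2.contourArea(k)<1500: continue
        W=plane('wrist',k.reshape(-1,2)+0.,.07,c)[:,:2]
        R=cv2.minAreaRect((W*1000).astype(np.float32)); print('dark rect mm',np.round(R[0],1),np.round(R[1],1),round(R[2],2),'px',k.reshape(-1,2).mean(0).round())
    return im,c,m
E
python3 - <<'E'
from cov import *
import pickle
im,c,m=run('w7');pickle.dump(c,open('c7.pkl','wb'))
hsv=cv2.cvtColor(im,cv2.COLOR_RGB2HSV)
for n,k,z in(('blue',(hsv[...,0]>100)&(hsv[...,0]<130)&(hsv[...,1]>150),.03),('white',(hsv[...,2]>215)&(hsv[...,1]<40),.06)):
    for q in cv2.findContours(k.astype(np.uint8),0,1)[0]:
        if cv2.contourArea(q)>60: print(n,plane('wrist',q.reshape(-1,2)+0.,z,c)[:,:2].mean(0),cv2.boundingRect(q))
print(plane('top',[[204,157]],.03),plane('top',[[201,135]],.15))
E
```

```text
t 11.3833 tcp [0.4384 0.1795 0.3201] yaw_y 86.57 F [-0.6  0.2  0.4]
dark rect mm [494.8 184.3] [106.4 153.9] 5.86 px [283. 213.]
dark rect mm [330.9 211.1] [95.2 64.1] 77.73 px [299.  65.]
blue [0.69446757 0.23272656] (306, 293, 37, 71)
blue [0.43131241 0.47751923] (481, 116, 62, 55)
white [0.55210828 0.23297593] (314, 242, 17, 13)
white [0.5125899  0.01798994] (131, 204, 56, 51)
[[0.67466588 0.2323585  0.03      ]] [[0.70672928 0.22100003 0.15      ]]
```

```bash
python3 - <<'E'
from h import *
a=cv2.imread('pics/w7.png')[130:290,190:390]
cv2.imwrite('pics/w7z.png',cv2.convertScaleAbs(cv2.resize(a,None,fx=3.75,fy=3.75,interpolation=2),alpha=1.4))
E
```

```text
(no output)
```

View pics/w7z.png

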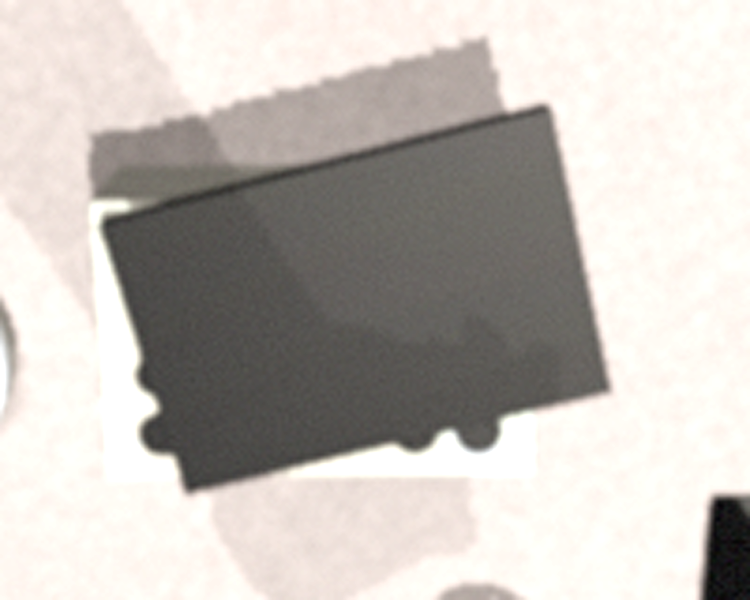

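The crop shows the cover's corners at (550,107), (608,390), (187,490) and (105,222), and the block's at (90,200), (104,477) and (537,473). The cover sticks out at the near side and on +y, and slightly at its far-left corner.

```bash
python3 - <<'E'
from h import *
import pickle
c=pickle.load(open('c7.pkl','rb'))
P=lambda pts,z:plane('wrist',np.array(pts)/3.75+[190,130],z,c)[:,:2]
cv=P([[550,107],[608,390],[187,490],[105,222]],.07);b=P([[90,200],[104,477],[537,473]],.06)
print(cv.round(4).tolist(),cv.mean(0));print(b.round(4).tolist(),(b[0]+b[2])/2)
ang=lambda a,b:np.degrees(np.arctan2(*(b-a)[::-1]))
print('cover',ang(cv[0],cv[1]),ang(cv[3],cv[2]),ang(cv[2],cv[1])-90,'block',ang(b[0],b[1]),ang(b[1],b[2])-90,np.linalg.norm(np.diff(b,axis=0),axis=1))
th=np.radians(ang(b[1],b[2])-90);R=np.array([[np.cos(th),-np.sin(th)],[np.sin(th),np.cos(th)]]);print('cov corners in block mm',((cv-(b[0]+b[2])/2)@R*1000).round(1).tolist())
E
```

```text
[[0.4316, 0.2486], [0.5275, 0.2669], [0.5558, 0.1234], [0.4602, 0.1058]] [0.49375402 0.18618433]
[[0.4549, 0.0998], [0.5539, 0.0933], [0.5613, 0.2444]] [0.50808128 0.17209279]
cover 10.854642485430391 10.410304939404215 11.142748203332118 block -3.7134328557707406 -2.782203322988849 [0.0992555  0.15128477]
cov corners in block mm [[-80.1, 72.7], [14.8, 95.7], [50.0, -46.3], [-44.7, -68.5]]
```

Emit:
drive_tool(
  increments="0 1.3 0 2 0 0 0;0 1.3 0 3 0 0 0;0 0 0 3.5 0 0 0;0 0 0 3.5 0 0 0;0 0 0 3.5 0 0 0;0 0 0 3.5 0 0 0;0 0 0 3.5 0 0 0;0 0 0 2 0 0 0",
)

```text
time_s: 12.1
eef_pos: [0.4109, 0.1804, 0.0723]
tool_rot: [0.032, 0.999, -0.001, -0.002]
contact_force: [-0.6, 0.4, 0.3]
opening: 0.0854
```

Emit:
drive_tool(
  increments="0 0 0 2 0 0 0;0 0 0 2 0 0 0;0 0 0 0 0 0 0;0 0 0 0 0 0 0",
)

```text
time_s: 12.43
eef_pos: [0.4123, 0.181, 0.0348]
tool_rot: [0.032, 0.999, -0.001, -0.001]
contact_force: [0.2, 0.1, -0.1]
opening: 0.0851
```

Emit:
drive_tool(
  increments="0 -0.4 0 0 0 0 0;0 -0.4 0 0 0 0 0;0 -0.4 0 0 0 0 0;0 -0.4 0 0 0 0 0;0 -0.4 0 0 0 0 0;0 -0.4 0 0 0 0 0;0 0 0 0 0 0 0;0 0 0 0 0 0 0",
)

```text
time_s: 13.1
eef_pos: [0.4374, 0.1798, 0.0354]
tool_rot: [0.031, 1.0, 0.0, 0.0]
contact_force: [-0.2, 0.1, 0.1]
opening: 0.0854
```

Emit:
drive_tool(
  increments="0 -0.3 0 0 0 0 0;0 -0.2 0 0 0 0 0;0 -0.2 0 0 0 0 0;0 -0.1 0 0 0 0 0;0 0 0 0 0 0 0;0 0 0 0 0 0 0",
)

```text
time_s: 13.6
eef_pos: [0.445, 0.1793, 0.0353]
tool_rot: [0.031, 1.0, 0.0, 0.0]
contact_force: [0.1, -0.5, 0.5]
opening: 0.0854
```

Emit:
drive_tool(
  increments="0 -0.2 0 0 0 0 0;0 -0.1 0 0 0 0 0;0 -0.1 0 0 0 0 0;0 0 0 0 0 0 0;0 0 0 0 0 0 0",
)

```text
time_s: 14.02
eef_pos: [0.4471, 0.1793, 0.0351]
tool_rot: [0.03, 1.0, -0.0, -0.002]
contact_force: [-5.5, 1.1, 3.7]
opening: 0.085
```

Emit:
drive_tool(
  increments="0 -0.1 0 0 0 0 0;0 -0.1 0 0 0 0 0;0 0 0 0 0 0 0;0 0 0 0 0 0 0",
)

```text
time_s: 14.35
eef_pos: [0.4472, 0.1793, 0.0349]
tool_rot: [0.029, 1.0, -0.001, -0.003]
contact_force: [-9.1, 1.3, 6.6]
opening: 0.0856
```

Emit:
drive_tool(
  increments="0 -0.1 0 0 0 0 0;0 -0.1 0 0 0 0 0;0 0 0 0 0 0 0;0 0 0 0 0 0 0",
)

```text
time_s: 14.68
eef_pos: [0.4472, 0.1793, 0.0346]
tool_rot: [0.029, 1.0, -0.001, -0.005]
contact_force: [-12.7, 1.3, 9.9]
opening: 0.0853
```

Contact came at 0.447, exactly where the block's side should be. Back off and go over to the far (+x) side.

Emit:
drive_tool(
  increments="0 1 0 0 0 0 0;0 1 0 0 0 0 0;0 0 0 -3 0 0 0;0 0 0 -4 0 0 0;0 0 0 -4 0 0 0;0 -3 0 0 0 0 0;0 -4 0 0 0 0 0;0 -4 0 0 0 0 0",
)

```text
time_s: 15.35
eef_pos: [0.5442, 0.1738, 0.1473]
tool_rot: [0.03, 1.0, 0.001, 0.002]
contact_force: [0.6, -0.8, 0.9]
opening: 0.0853
```

Emit:
drive_tool(
  increments="0 -3.4 0 0 0 0 0;0 -2 0 0 0 0 0;0 0 0 0 0 0 0;0 0 0 0 0 0 0",
)

```text
time_s: 15.68
eef_pos: [0.5972, 0.1692, 0.1448]
tool_rot: [0.032, 0.999, -0.0, 0.0]
contact_force: [-0.4, 0.1, 0.2]
opening: 0.0853
```

```bash
python3 - <<'E'
from h import *
o=r.get_obs();M=Ro.from_quat(o['tool_rot']).as_matrix();print(o['joint_pos'].round(2),o['eef_pos'],'yaw',np.degrees(np.arctan2(M[1,1],M[0,1])),'delta',M.T@(np.array([.589,.1675,.035])-o['eef_pos'])*100)
E
```

```text
[-0.54  0.47  0.26  1.77 -0.15  0.92  1.29] [0.59716404 0.16920707 0.14483737] yaw 86.36018191785688 delta [ 0.81022206 -0.21486915 10.98341983]
```

Emit:
drive_tool(
  increments="0 0.2 -0.2 2 0 0 0;0 0 0 3 0 0 0;0 0 0 3 0 0 0;0 0 0 2 0 0 0;0 0 0 1 0 0 0;0 0.5 0 0 0 0 0;0 0.4 0 0 0 0 0;0 0 0 0 0 0 0",
)

```text
time_s: 16.35
eef_pos: [0.5849, 0.1693, 0.0367]
tool_rot: [0.03, 1.0, 0.001, 0.001]
contact_force: [-0.3, -0.2, 0.1]
opening: 0.0853
```

Emit:
drive_tool(
  increments="0 0.4 0 0 0 0 0;0 0.4 0 0 0 0 0;0 0.3 0 0 0 0 0;0 0.2 0 0 0 0 0;0 0.1 0 0 0 0 0;0 0.1 0 0 0 0 0;0 0 0 0 0 0 0;0 0 0 0 0 0 0",
)

```text
time_s: 17.02
eef_pos: [0.5705, 0.1697, 0.0353]
tool_rot: [0.031, 1.0, 0.0, 0.0]
contact_force: [1.0, -0.3, 0.4]
opening: 0.0852
```

Emit:
drive_tool(
  increments="0 0.1 0 0 0 0 0;0 0.1 0 0 0 0 0;0 0.1 0 0 0 0 0;0 0 0 0 0 0 0;0 0 0 0 0 0 0",
)

```text
time_s: 17.43
eef_pos: [0.5698, 0.1697, 0.0355]
tool_rot: [0.031, 1.0, 0.0, 0.003]
contact_force: [6.7, -1.2, -4.0]
opening: 0.0854
```

Emit:
drive_tool(
  increments="0 0.1 0 0 0 0 0;0 0.1 0 0 0 0 0;0 0 0 0 0 0 0;0 -1 0 0 0 0 0;0 -1.4 0 0 0 0 0;0 0 0 -3 0 0 0;0 0 0 -4 0 0 0;0 0 0 -4 0 0 0",
)

```text
time_s: 18.1
eef_pos: [0.5875, 0.1682, 0.1448]
tool_rot: [0.031, 1.0, -0.001, -0.003]
contact_force: [-0.1, -0.0, -0.2]
opening: 0.0852
```

Emit:
drive_tool(
  increments="60 2 2 -2 0 0 6.9;60 2 2 -2 0 0 6.9;60 1 2 0 0 0 6.9;60 0 2 0 0 0 6.9;60 0 0 0 0 0 6.9;60 0 0 0 0 0 6.9;60 0 0 0 0 0 6.9;60 0 0 0 0 0 6.9",
)

```text
time_s: 18.77
eef_pos: [0.558, 0.2535, 0.1847]
tool_rot: [0.493, 0.87, -0.001, -0.001]
contact_force: [0.2, 0.9, 0.4]
opening: 0.0656
```

Emit:
drive_tool(
  increments="60 0 0 0 0 0 6.9;60 0 0 0 0 0 6.9;60 0 0 0 0 0 6.9;60 0 0 0 0 0 6.9;60 0 0 0 0 0 6.9;60 0 0 0 0 0 0;60 0 0 0 0 0 0",
)

```text
time_s: 19.35
eef_pos: [0.5583, 0.2536, 0.1848]
tool_rot: [0.726, 0.688, -0.001, -0.001]
contact_force: [-0.1, -0.1, -0.1]
opening: 0.0653
```

```bash
python3 - <<'E'
from h import *
o=r.get_obs();M=Ro.from_quat(o['tool_rot']).as_matrix();print(o['time_s'],o['joint_pos'].round(2),o['eef_pos'],o['opening'],'yaw',np.degrees(np.arctan2(M[1,1],M[0,1])))
th=np.radians(-3.3);B=np.array([.5085,.172])
print('delta',M.T@(np.r_[B+.115*np.array([-np.sin(th),np.cos(th)]),.035]-o['eef_pos'])*100,M.round(3))
E
```

```text
19.35 [-0.95  0.46  0.62  1.76 -0.31  1.02 -0.26] [0.55833894 0.25355325 0.18476926] 0.06528866579985054 yaw -3.0376682523912892
delta [ 3.10123616 -4.4623589  14.98387561] [[ 0.053  0.999 -0.002]
 [ 0.999 -0.053 -0.001]
 [-0.001 -0.002 -1.   ]]
```

Emit:
drive_tool(
  increments="60 1.6 -2.2 0 0 0 0.3;60 1.6 -2.2 0 0 0 0;60 0 0 3 0 0 0;60 0 0 4 0 0 0;60 0 0 4 0 0 0;60 0 0 2.5 0 0 0;60 0 0 1.5 0 0 0;60 0 0 0 0 0 0",
)

```text
time_s: 20.02
eef_pos: [0.5142, 0.2867, 0.0316]
tool_rot: [0.728, 0.686, -0.004, -0.001]
contact_force: [0.7, 0.1, 0.9]
opening: 0.0656
```

Emit:
drive_tool(
  increments="60 -0.4 0 0 0 0 0;60 -0.4 0 0 0 0 0;60 -0.4 0 0 0 0 0;60 -0.4 0 0 0 0 0;60 -0.4 0 0 0 0 0;60 -0.3 0 0 0 0 0;60 -0.2 0 0 0 0 0;60 0 0 0 0 0 0",
)

```text
time_s: 20.68
eef_pos: [0.516, 0.2628, 0.0358]
tool_rot: [0.729, 0.685, 0.001, 0.0]
contact_force: [-0.5, 0.4, 0.0]
opening: 0.0653
```

Emit:
drive_tool(
  increments="60 -0.2 0 0 0 0 0;60 -0.1 0 0 0 0 0;60 -0.1 0 0 0 0 0;60 -0.1 0 0 0 0 0;60 0 0 0 0 0 0;60 0 0 0 0 0 0",
)

```text
time_s: 21.18
eef_pos: [0.5152, 0.2579, 0.0352]
tool_rot: [0.728, 0.685, -0.0, -0.0]
contact_force: [0.4, 0.7, 1.1]
opening: 0.065
```

Emit:
drive_tool(
  increments="60 -0.1 0 0 0 0 0;60 -0.1 0 0 0 0 0;60 0 0 0 0 0 0;60 0 0 0 0 0 0",
)

```text
time_s: 21.52
eef_pos: [0.5151, 0.2571, 0.0352]
tool_rot: [0.728, 0.685, 0.001, -0.0]
contact_force: [0.2, 5.6, -1.1]
opening: 0.0653
```

Emit:
drive_tool(
  increments="60 -0.1 0 0 0 0 0;60 -0.1 0 0 0 0 0;60 0 0 0 0 0 0;60 0 0 0 0 0 0",
)

```text
time_s: 21.85
eef_pos: [0.5151, 0.2571, 0.0353]
tool_rot: [0.727, 0.686, 0.001, -0.001]
contact_force: [2.3, 6.9, -2.3]
opening: 0.0653
```

Emit:
drive_tool(
  increments="60 1 0 0 0 0 0;60 1.3 0 0 0 0 0;60 0 0 -3 0 0 0;60 0 0 -4 0 0 0;60 0 0 -4 0 0 0;60 -3 0 0 0 0 0;60 -4 0 0 0 0 0;60 -4 0 0 0 0 0",
)

```text
time_s: 22.52
eef_pos: [0.5096, 0.1667, 0.1458]
tool_rot: [0.728, 0.686, 0.0, 0.0]
contact_force: [-0.1, -0.3, 0.5]
opening: 0.0651
```

Emit:
drive_tool(
  increments="60 -4 0 0 0 0 0;60 -4 0 0 0 0 0;60 -1.7 0 0 0 0 0;60 0 0 0 0 0 0;60 0 0 0 0 0 0",
)

```text
time_s: 22.93
eef_pos: [0.5036, 0.0692, 0.1453]
tool_rot: [0.73, 0.684, -0.0, -0.0]
contact_force: [-0.1, -0.1, -0.4]
opening: 0.0649
```

```bash
python3 - <<'E'
from h import *
o=r.get_obs();M=Ro.from_quat(o['tool_rot']).as_matrix();print(o['time_s'],o['eef_pos'],'yaw',np.degrees(np.arctan2(M[1,1],M[0,1])))
th=np.radians(-3.3);B=np.array([.5085,.172])
print('delta',M.T@(np.r_[B-.1*np.array([-np.sin(th),np.cos(th)]),.035]-o['eef_pos'])*100)
E
```

```text
22.9333 [0.50355976 0.06920751 0.14530477] yaw -3.6989319754028527
delta [ 0.2936138  -0.0942329  11.03043547]
```

Descend here, then push toward +y.

Emit:
drive_tool(
  increments="60 0 0 3 0 0 0;60 0 0 4 0 0 0;60 0 0 2.5 0 0 0;60 0 0 1.5 0 0 0;60 0 0 0 0 0 0;60 0.4 0 0 0 0 0;60 0.4 0 0 0 0 0;60 0 0 0 0 0 0",
)

```text
time_s: 23.6
eef_pos: [0.5054, 0.0803, 0.0364]
tool_rot: [0.728, 0.686, 0.001, 0.0]
contact_force: [1.1, 1.3, -0.9]
opening: 0.0653
```

Emit:
drive_tool(
  increments="60 0.2 0 0 0 0 0;60 0.2 0 0 0 0 0;60 0.2 0 0 0 0 0;60 0.1 0 0 0 0 0;60 0.1 0 0 0 0 0;60 0 0 0 0 0 0;60 0 0 0 0 0 0",
)

```text
time_s: 24.18
eef_pos: [0.5049, 0.0846, 0.0356]
tool_rot: [0.729, 0.685, -0.0, 0.001]
contact_force: [-0.6, -4.7, 2.8]
opening: 0.0652
```

Emit:
drive_tool(
  increments="60 0.1 0 0 0 0 0;60 0.1 0 0 0 0 0;60 0.1 0 0 0 0 0;60 0 0 0 0 0 0;60 0 0 0 0 0 0",
)

```text
time_s: 24.6
eef_pos: [0.5048, 0.0846, 0.0356]
tool_rot: [0.729, 0.684, -0.002, 0.002]
contact_force: [-0.7, -11.8, 5.3]
opening: 0.0654
```

Emit:
drive_tool(
  increments="0 -0.8 0 0 0 0 0;0 -1 0 0 0 0 0;0 0 0 -3 0 0 0;0 0 0 -4 0 0 0;0 0 0 -4 0 0 0;0 0 0 -4 0 0 0;0 2 0 -3.5 0 0 0;0 2 0 -3.5 0 0 0",
)

```text
time_s: 25.27
eef_pos: [0.5059, 0.1105, 0.2574]
tool_rot: [0.73, 0.684, 0.001, -0.001]
contact_force: [0.5, -0.2, -1.0]
opening: 0.0853
```

Emit:
drive_tool(
  increments="0 2.5 0 -3 0 0 0;0 3 0 -2 0 0 0;0 3 0 0 0 0 0;0 3 0 0 0 0 0;0 2 0 0 0 0 0;0 0 0 0 0 0 0;0 0 0 0 0 0 0",
)

```text
time_s: 25.85
eef_pos: [0.514, 0.2466, 0.3044]
tool_rot: [0.728, 0.686, -0.001, -0.0]
contact_force: [0.8, -0.6, 0.0]
opening: 0.0854
```

```bash
python3 - <<'E'
from cov import *
im,c,m=run('w8')
p=proj('wrist',[[.5085,.172,.07]],c)[0];print(p)
x,y=(p-[100,75]).astype(int);a=cv2.imread('pics/w8.png')[max(y,0):y+150,x:x+200];print(x,max(y,0))
s=cap('side','s8.png')
b=cv2.convertScaleAbs(cv2.resize(a,(600,a.shape[0]*3),interpolation=2),alpha=1.4)
cv2.imwrite('pics/w8z.png',b)
E
```

```text
t 25.85 tcp [0.514  0.2466 0.3044] yaw_y -3.41 F [ 0.8 -0.6  0. ]
dark rect mm [506.5 184.7] [124.8  97.5] 86.63 px [275. 219.]
dark rect mm [354.3 230.7] [97.1 64.2] 78.48 px [141. 190.]
[276.77054371 231.58652952]
176 156
```

View pics/w8z.png

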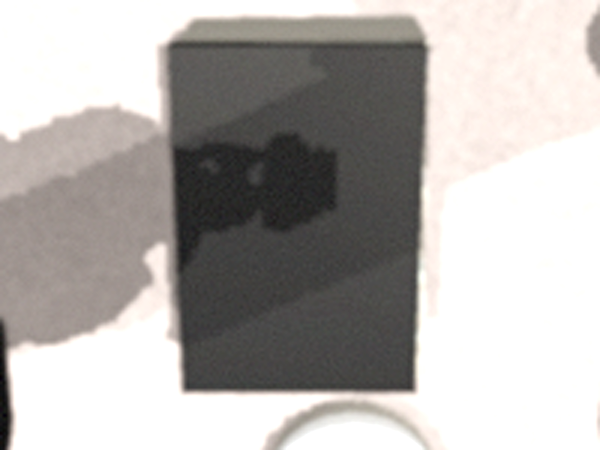

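The picture shows the cover square on the block, with no white top or wells visible. Its corners are at (170,45), (425,45), (415,390) and (184,390). Final numeric check, including the beaker.

```bash
python3 - <<'E'
from h import *
c=r.calibration('wrist')
cv=plane('wrist',np.array([[170,45],[425,45],[415,390],[184,390]])/3+[176,156],.07,c)[:,:2]
# block centre/yaw from the finger contacts with its sides
th=np.radians(-3.3);R=np.array([[np.cos(th),-np.sin(th)],[np.sin(th),np.cos(th)]])
B=np.array([(.4472+.5698)/2,(.2571+.0846)/2]);print('contact centre',B,'cover',cv.mean(0),'in block mm',((cv.mean(0)-B)@R*1000).round(1))
for a,b in((0,1),(3,2),(0,3),(1,2)):
    d=cv[b]-cv[a];print(np.linalg.norm(d).round(4),np.degrees(np.arctan2(d[1],d[0])).round(2))
a=cv2.imread('pics/s6.png')[150:310,300:410].astype(int);b=cv2.imread('pics/s8.png')[150:310,300:410].astype(int)
print('beaker region change',np.abs(a-b).mean(),(np.abs(a-b).max(2)>40).mean(), r.get_obs()['joint_velocities'].round(3))
E
```

```text
contact centre [0.5085  0.17085] cover [0.50744734 0.16952717] in block mm [-1.  -1.4]
0.0967 -3.63
0.0974 -3.59
0.1477 -93.59
0.1476 -93.31
beaker region change 10.307064393939394 0.05051136363636364 [ 0.011 -0.009  0.012  0.002 -0.003 -0.002 -0.002]
```

```bash
python3 - <<'E'
from h import *
a=cv2.imread('pics/s6.png',0);b=cv2.imread('pics/s8.png',0)
for n,(y,x,h,w) in dict(dipper=(225,318,60,40),beaker=(235,308,65,52)).items():
    m=cv2.matchTemplate(b[y-8:y+h+8,x-8:x+w+8],a[y:y+h,x:x+w],cv2.TM_CCOEFF_NORMED);print(n,cv2.minMaxLoc(m)[1::2])
E
```

```text
dipper (0.9649747014045715, (8, 8))
beaker (0.9721382260322571, (8, 8))
```

The beaker and dipper have not moved. Handing in.

```bash
python3 -c "
from cell import r
print(r.sign_off(), r.get_obs()['time_s'])"
```

```text
the job is handed in; nothing more can be done
the job is handed in; nothing more can be done
```

The dipper is hanging by its hook on the beaker's rim with its cup inside, and the cover lies flush on the block. I handed the job in at about 26 s of the 72 s allowed; the hand-in reports no verdict.

- **Dipper:** I gripped it by the handle bar, lowered it until the rim took the weight, and let go. The picture after release shows the hook over the rim. It had not moved in the side view taken after the cover pushes.
- **Cover:** I squared it by pushing both fingertips against each of its four edges in turn until they met the block's side. The gaps between opposite contacts (122.6 and 172.5 mm) fit the block's size plus the finger width.
- **Last check:** The final wrist picture puts the cover about 1.0 mm and 1.4 mm off the block's centre and square within about 0.3°, inside the 4 mm and 0.05 rad (2.9°) limits. The beaker and dipper stood where they were, and the robot was clear of everything.
- **Disagreements:**
  - Automatic dark-area outlines of the cover gave wrong sizes both times (wells at first, shading at the end), so I picked its corners by eye.
  - The picked corners came out 2–3% short of the cover's true size, which I put down to blurred edges.
  - I viewed 12 pictures, two over the budget of 10.
- **Not checked:** I did not measure the dishes, bottle, jar and spatula again at the end. I felt no unexpected contact on the way.

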